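# Lock the ice crusher and run a burst

## Task

Get the bar ice crusher running for one burst: press its hopper lid down shut, then push the red-handled lock pin right home, up to its collar, through the bracket and the lid lug on the machine's right flank. Only when the lid is pinned, press the green start button fully down, hold it down for a good second, and let it spring right back up. Leave the lid shut and the pin in, and do not shift or tip the two glasses and the syrup bottle standing by.

Things in the scene. Friction and masses are not known exactly. Their poses are not given: they have to be found in the camera images.
- crusher: Bar ice crusher, brushed steel, fixed, 220 deep (x) x 170 wide (y) x 220 high. Origin: centre of its underside; its front faces its own -x (roughly to the robot), z up. Upper rear: hopper with hinged lid. Upper front: console sloping 31 deg, green button in the middle; the shut lid juts out over it, so a vertical gripper hits the lid. Right flank (-y): steel bracket for the lock pin
- lock_mouth (a point): Centre of the hole on the outer face of the bracket's outer cheek, 131 right of the machine's middle plane, 168 above the counter; axes as the crusher's. Pin goes in along its +y. All holes 14 diameter. Outer cheek, lid lug, inner cheek: 6 thick each with 4 gaps, 26 in all, then 18 free to the wall. Cheeks are 34 wide (x), from 131 to 189 above the counter
- lid (a joint): Hinge of the hopper lid, along the machine's y at its rear: 0 rad = shut, grows as the front edge rises; stiff, stays where it is left. Lid 177 from hinge to front edge, 172 wide, 12 thick, black frame round a clear pane; finger lip 8 high on its last 10 mm. A steel lug on its right side comes down between the bracket's cheeks; the holes are in line when the lid is shut
- lid_push (a point): Point on top of the lid, in the middle of its width, 155 from the hinge, 22 behind the front edge: press here. It turns with the lid
- lid_hinge (a point): Middle of the lid's hinge axis, 203 above the counter; it turns with the lid
- start (a joint): Travel of the start button along its axis: 0 m = up, 0.010 = fully down. Spring: about 12 N holds it fully down
- start_top (a point): Centre of the top face of the green start button, 40 diameter. Its z axis points out along the button's axis, 31 deg from vertical, leaning to the machine's front; press along its -z. The shut lid's front edge (203 to 221 above the counter) overhangs from behind to within 17 of the button's middle
- lock_pin: Lock pin, loose, 112 long, 110 g, lying along its own x, tip towards +x: red handle of square section 22 x 22, 66 long (x -72 to -6), steel collar 21 diameter (x -6 to 0), shaft 11 diameter, 40 long, the last 11 tapering to 5.6 at the tip. Origin on its underside below the collar's front face; its axis is 11 above the underside
- pin_collar (a point): On the pin's axis, at the front face of the collar, where the shaft begins; meets lock_mouth when the pin is home
- pin_grip (a point): On the pin's axis, middle of the handle, 41 behind the collar face
- pin_tip (a point): On the pin's axis, at the very tip
- glass_a: Bystander: clear glass tumbler, upside down, 68 diameter, 88 high; origin at the centre of its underside
- glass_b: Bystander: clear glass tumbler, upside down, 69 diameter, 88 high; origin at the centre of its underside
- syrup: Bystander: syrup bottle, pink with a pale cap, 68 diameter, 258 high; origin at the centre of its underside
Not all that is in view belongs to the job. There is more than one size of the lock_pin; the one meant has the size given above.

How it is judged:
By the outcome, as a careful person would: the job done as asked, in the order asked, and still so for the second after the job is handed in, with the robot touching nothing.
It also fails if it takes over 61 s, if anything falls off the work surface, if the arm or the gripper's body presses on something with over 40 N, if the wrist force passes 120 N, or if a joint passes its speed limit or range.

## Robot

A 6-joint arm with a two-finger parallel gripper is mounted at the origin on a cart in front of the work surface, level with it; the furniture and walls round the work are solid. World frame = base frame: x ahead of the robot, y to its left, z up, the work surface at z = 0. Lengths are in m, angles in rad, forces in N, time in s.
With the tool pointing down it reaches from about 0.3 to 0.875 m from the base axis. Payload 4.2 kg.
Tool frame: the origin (TCP) lies at the very end of the fingers, on their centre line; the grasp point (between the pads) lies 19 mm behind it (robot.hold_point_z is the distance from the TCP to the grasp point, in m); z points along the fingers, y is the line along which they close (so a half turn about z gives the same grasp; the last joint's range is limited). The gripper opens to 85 mm and grips with 20 to 120 N. Pads are 22 mm wide; open, the fingers measure 114 mm over their backs; the gripper's body (76 mm by 85 mm) begins 54 mm behind the grasp point. The pads swing forward as they close: fully open they stand 13 mm farther back than shut.
Start: joints at [-1.143, 0.32, 1.565, -0, 1.257, -0.02], TCP at [0.249, -0.518, 0.231] pointing down, gripper open.
Joint ranges: [-3.11, 3.11], [-0.84, 2.01], [0.21, 2.61], [-1.34, 4.49], [0.05, 2.63], [-2.56, 2.56]. Speed limits (rad/s): [2.57, 2.57, 3.14, 3.14, 3.14, 3.14].

## Interface

Orientations are given as a 3x3 rotation matrix whose columns are the frame's x, y, z axes.
In Python, from plant import robot gives the robot as it stands.
- The arm moves only by the shell command python3 -m creep 'ROWS' [FORCE]. ROWS is JSON, a list of rows, each an object of numbers: "claw": the finger opening in mm, from 0 to 85.4; "x", "y", "z": the shift along the tool's x, y, z in units of 0.3 m (1.0 is 0.3 m); "wx", "wy", "wz": the turn, a rotation vector about the tool's x, y, z in units of 360 degrees (1.0 is 360 degrees). A call has 1 to 8 rows; each row is the pose to reach, as a shift and turn from the pose commanded when the call began, along the tool's axes at that moment, turning the shorter way round; what a row does not reach only later rows make up. A row lasts 1/8 s, in which the tool goes at most 62.5 mm and 10.7 degrees, less where a joint would pass 70% of its speed; a pose out of reach is approached as far as the arm can. A call with a number of a shift or a turn outside -1 to 1 is refused whole. A call with a gripper value outside its range is refused whole. The fingers move at their own pace and stop on an object; FORCE is the grip in N (left out, the last holds). Time passes only in rows, so rows that repeat a pose let the fingers close. It gives the time, the measured TCP pose, the force, the opening and the grip force at its end, in the units of the state.
- robot.observe(): the state, without advancing time (a new reading comes with each control period).
- robot.read_camera(name): name is "scene" or "top" or "wrist"; returns a dict with "frame" (480x640x3 uint8, blue, green, red), "depth" (480x640 float32, m along the optical axis (not along the pixel's ray), 0 where there is no reading), "K" (3x3 intrinsics, pixels), "rvec" (rotation vector, rad) and "tvec" (3), from world to camera coordinates, as OpenCV has them. Camera axes: x right, y down, z forward; pixel columns grow to the right and rows downward; lengths in m; the calibration is good to about 2 mm. A picture is of the moment at which its call begins.
- robot.close_job(): hands the job in; it is judged then, once.
Trained networks look in the newest picture that a camera, given by its name, has taken for a name from the list of things; names that differ only in an ending like _2 or _b are one class to them, and where a whole thing is asked for, a point or a joint stands for the part that bears it (a point fixed in the world has none). Each returns a list of dicts, best first, with "p" (0 to 1); they miss things now and then, are a little off and sometimes report something else, mostly with a low value. They report only what shows in the picture. A call takes as long as a camera call. They do not tell look-alikes from the thing itself.
- robot.spot_in(camera, name): "uv" ([column, row] in pixels, amid what is visible of it).
- robot.masks_of(camera, name): "region" (480x640 bool, what is visible of it) and "uv" ([column, row] in pixels, amid what is visible of it).
- robot.landmark_of(camera, name): "uv" ([column, row] in pixels: a listed point, or the origin of a listed thing).
The state is a dict: "time_s": time; "q": joint angles; "qvel": joint speeds; "tau": joint torques, N m; "position": TCP position; "eef_rot": TCP orientation; "wrist_force": force on the tool from outside, world axes, zero at the start; "torque": the same for the moment, N m; "width": finger opening in m; "grip_force": force on a finger pad.
Only numpy, scipy, OpenCV 4.12 (cv2) and the standard library are available. Lean on these libraries where they do the work, as an engineer would, in place of code of your own. Each camera call takes 0.05 s, during which the arm holds its last target. There are 200 camera calls.

## Working session

There is one attempt and no reset: what is moved stays moved. The work goes in short steps, Python scripts to look and compute and a shell command to move; the robot and the scene stay as the last step left them, time stands still between calls to the robot, and variables do not carry over. Pictures are saved under pics/ and viewed, at most 11 in all, crops included, and the job is handed in when it is done.

```bash
ls; mkdir -p pics; cat > h.py <<'E'
import numpy as np, cv2
from plant import robot
def cam(n):
    c=robot.read_camera(n); c['R']=cv2.Rodrigues(np.array(c['rvec'],float))[0]; c['t']=np.array(c['tvec'],float).ravel(); return c
def ray(c,uv):
    d=np.linalg.inv(c['K'])@np.array([uv[0],uv[1],1.]); return -c['R'].T@c['t'], c['R'].T@d
def atz(c,uv,z):
    o,d=ray(c,uv); return o+d*(z-o[2])/d[2]
def dep(c,uv):
    u,v=map(int,np.round(uv)); p=c['depth'][max(v-1,0):v+2,max(u-1,0):u+2]; p=p[p>0]
    if not len(p): return None
    o,d=ray(c,uv); return o+d*np.median(p)
def tri(cs,uvs):
    A=np.zeros((3,3));b=np.zeros(3)
    for c,uv in zip(cs,uvs):
        o,d=ray(c,uv); d=d/np.linalg.norm(d); P=np.eye(3)-np.outer(d,d); A+=P;b+=P@o
    x=np.linalg.solve(A,b)
    return x,[float(np.linalg.norm(np.cross(x-o,d/np.linalg.norm(d)))) for o,d in (ray(c,uv) for c,uv in zip(cs,uvs))]
def proj(c,X): return cv2.projectPoints(np.array(X,float).reshape(-1,3),np.array(c['rvec'],float),np.array(c['tvec'],float),c['K'],None)[0].reshape(-1,2)
E
python3 - <<'E'
from h import *
np.set_printoptions(precision=4,suppress=True)
for n in ('scene','top','wrist'):
    c=cam(n); cv2.imwrite(f'pics/{n}0.png',c['frame']); print(n,(-c['R'].T@c['t']))
    for k in ('crusher','lock_mouth','lid_push','lid_hinge','start_top','lock_pin','pin_collar','pin_grip','pin_tip','glass_a','glass_b','syrup'):
        for r in robot.landmark_of(n,k)[:4]:
            if r['p']>.2: print(k,round(r['p'],2),np.round(r['uv'],1),dep(c,r['uv']))
E
```

```text
pics
scene [-0.2185 -0.7432  1.018 ]
crusher 0.98 [292.3 240.6] [ 0.1267 -0.3842  0.6099]
lock_mouth 0.59 [188.6 254.6] [0.4098 0.2802 0.0201]
lid_push 0.96 [290.  139.6] [ 0.1995 -0.3087  0.669 ]
lid_hinge 0.97 [313.8 157.4] [0.7411 0.1702 0.1999]
lock_pin 0.87 [349.3 350.3] [ 0.4599 -0.2024  0.0114]
pin_collar 0.83 [347.5 345.5] [ 0.4616 -0.1955  0.0196]
pin_grip 0.66 [356.2 297.9] [ 0.1562 -0.4498  0.5507]
pin_grip 0.65 [366.  356.7] [ 0.4655 -0.2428  0.0194]
pin_tip 0.64 [330.6 336.6] [ 0.4659 -0.1438  0.0039]
glass_a 0.83 [215.9 231.1] [0.5067 0.2914 0.0324]
glass_a 0.63 [184.1 253. ] [ 0.1874 -0.0694  0.3692]
glass_b 0.83 [215.9 231.1] [0.5067 0.2914 0.0324]
glass_b 0.63 [184.1 253. ] [ 0.1874 -0.0694  0.3692]
top [0.2378 0.0448 1.6457]
crusher 0.92 [290.5 237.3] [0.6097 0.1411 0.1457]
lock_mouth 0.64 [340.9 221.1] [0.6399 0.0163 0.1849]
lock_mouth 0.44 [228.6 318.2] [0.4163 0.2985 0.0862]
lid_push 0.72 [282.4 211.5] [0.6256 0.1485 0.3196]
lid_push 0.61 [226.2 282.4] [0.5075 0.3076 0.0848]
lid_hinge 0.76 [277.  174.9] [0.7476 0.1705 0.218 ]
start_top 0.62 [296.4 256.7] [0.5611 0.1264 0.1417]
start_top 0.52 [287.3 236.4] [0.6117 0.149  0.147 ]
start_top 0.25 [230.6 318. ] [0.4167 0.2934 0.0868]
lock_pin 0.59 [404.  253.5] [ 0.5932 -0.1542  0.0254]
lock_pin 0.51 [420.  303.1] [ 0.4619 -0.1936  0.0124]
pin_collar 0.72 [407.6 252.8] [ 0.5962 -0.1645  0.0203]
pin_collar 0.68 [418.7 297.6] [ 0.4764 -0.1907  0.013 ]
pin_grip 0.95 [383.6 258.8] [ 0.5777 -0.0989  0.032 ]
pin_tip 0.78 [423.3 247.8] [ 0.6104 -0.2075  0.0174]
pin_tip 0.5 [404.8 303.3] [ 0.4619 -0.1538  0.0102]
glass_a 0.81 [228.7 320.7] [0.4096 0.2975 0.0895]
glass_a 0.73 [225.5 281.8] [0.509  0.3094 0.0852]
glass_b 0.81 [228.7 320.7] [0.4096 0.2975 0.0895]
glass_b 0.73 [225.5 281.8] [0.509  0.3094 0.0852]
syrup 0.88 [450.5 233.6] [ 0.6283 -0.2657  0.1004]
wrist [ 0.3193 -0.484   0.3747]
```

View pics/scene0.png

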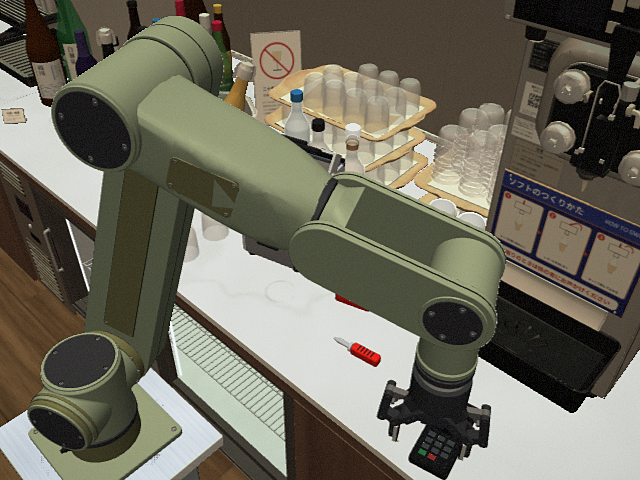

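View pics/top0.png

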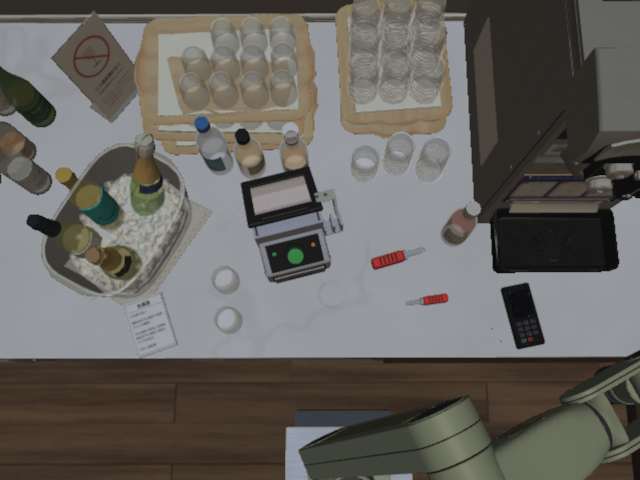

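Scene: the arm hides the crusher. Top: crusher with its lid open at about (285,225), glasses at (226,280) and (228,320), syrup at (460,222). There are two pin candidates: the large one at (398,258) measures about 53 px ≈ 140 mm, and the small one at (428,300) about 40 px ≈ 110 mm. The small one fits 112 mm, which I'll confirm in a crop.

```bash
python3 - <<'E'
from h import *
np.set_printoptions(precision=4,suppress=True)
c=cam('top'); s=robot.observe(); print(s['eef_rot'],s['position'],s['time_s'])
f=c['frame']; cv2.imwrite('pics/crop1.png',cv2.resize(f[160:330,220:480],None,fx=3,fy=3,interpolation=cv2.INTER_CUBIC))
for r in robot.masks_of('top','lock_pin'):
    ys,xs=np.nonzero(r['region']); P=np.array([atz(c,(x,y),.011)[:2] for x,y in zip(xs,ys)])
    m=P.mean(0);w,v=np.linalg.eigh(np.cov(P.T)); a=(P-m)@v[:,1]
    print(r['p'],r['uv'],len(xs),'len',np.ptp(a),'dir',v[:,1],'mean',m)
w=cam('wrist'); R=np.array(s['eef_rot']);print('camR in tool',R.T@w['R'].T,'pos',R.T@(-w['R'].T@w['t']-np.array(s['position'])),w['K'][0,0])
# depth cloud of crusher parts
for uv in [(270,200),(262,182),(300,182),(322,195),(334,215),(328,197)]: print(uv,dep(c,uv))
E
```

```text
[[ 0.9014  0.433   0.    ]
 [ 0.433  -0.9014 -0.    ]
 [ 0.      0.     -1.    ]] [ 0.249  -0.5183  0.2313] 2.0
0.89 [392.1, 257.3] 450 len 0.14583849622746978 dir [-0.275   0.9615] mean [ 0.5865 -0.1275]
0.82 [430.6, 304.6] 282 len 0.11006856214746216 dir [-0.136   0.9907] mean [ 0.472  -0.2192]
camR in tool [[-0.0016 -0.951  -0.309 ]
 [ 1.     -0.0012 -0.0014]
 [ 0.001  -0.309   0.951 ]] pos [ 0.0782 -0.0005 -0.1434] 405.01299936799836
(270, 200) [0.6687 0.1816 0.2675]
(262, 182) [0.7255 0.2052 0.2301]
(300, 182) [0.7205 0.1135 0.2431]
(322, 195) [0.6712 0.0608 0.2954]
(334, 215) [ 0.7087  0.0315 -0.0015]
(328, 197) [0.665  0.0472 0.2994]
```

View pics/crop1.png

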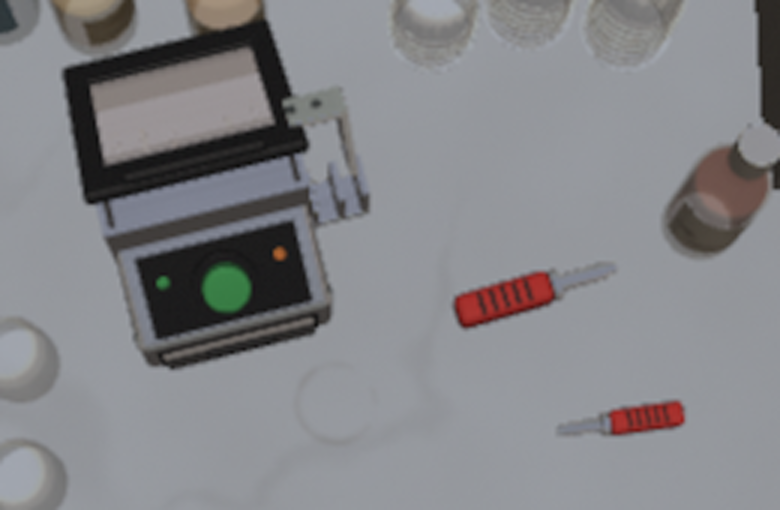

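The crop confirms the small pin: about 110 mm long against 146 mm for the other, lying with its tip to the left (+y). Next I move to a viewing pose in front of the crusher.

```bash
python3 -m creep '[{"x":0.12,"y":-0.12,"z":-0.16,"wz":-0.028,"claw":0},{"x":0.24,"y":-0.24,"z":-0.32,"wz":-0.056,"claw":0},{"x":0.36,"y":-0.36,"z":-0.32,"wz":-0.085,"claw":0},{"x":0.5,"y":-0.5,"z":-0.32,"wz":-0.114,"claw":0},{"x":0.6,"y":-0.62,"z":-0.32,"wz":-0.143,"claw":0},{"x":0.7,"y":-0.74,"z":-0.32,"wz":-0.17,"claw":0},{"x":0.75,"y":-0.79,"z":-0.32,"wz":-0.2,"claw":0},{"x":0.75,"y":-0.79,"z":-0.32,"wz":-0.228,"claw":0}]'
python3 - <<'E'
from h import *
np.set_printoptions(precision=4,suppress=True)
s=robot.observe(); R=np.array(s['eef_rot']);p=np.array(s['position']);print(s['q'],R)
print('to view',R.T@(np.array([.45,.10,.42])-p)/.3)
E
```

```text
[-1.143   0.3196  1.5645 -0.      1.2574 -0.02  ] [[ 0.9014  0.433   0.    ]
 [ 0.433  -0.9014 -0.0001]
 [-0.      0.0001 -1.    ]]
to view [ 1.4964 -1.5676 -0.6291]validation failed for argument at $[0]...
```

```bash
python3 -m creep '[{"x":0.12,"y":-0.12,"z":-0.16,"wx":0,"wy":0,"wz":-0.028,"claw":0}]' 2>&1; python3 -c "
from plant import robot
s=robot.observe();print(s['time_s'],s['position'],s['width'])"
```

```text
time_s: 2.22
position: [0.263, -0.4753, 0.271]
eef_rot: [[0.811, 0.586, -0.004], [0.586, -0.811, 0.006], [0.001, -0.007, -1.0]]
wrist_force: [0.9, 0.2, 1.1]
width: 0.0698
grip_force: 0.0
2.225 [ 0.26299226 -0.47525383  0.27103519] 0.06979647252930687
```

```bash
python3 -m creep '[{"x":0.1,"y":-0.07,"z":-0.15,"wx":0,"wy":0,"wz":-0.028,"claw":0},{"x":0.22,"y":-0.16,"z":-0.3,"wx":0,"wy":0,"wz":-0.056,"claw":0},{"x":0.34,"y":-0.25,"z":-0.45,"wx":0,"wy":0,"wz":-0.084,"claw":0},{"x":0.46,"y":-0.34,"z":-0.47,"wx":0,"wy":0,"wz":-0.112,"claw":0},{"x":0.58,"y":-0.43,"z":-0.47,"wx":0,"wy":0,"wz":-0.14,"claw":0},{"x":0.7,"y":-0.52,"z":-0.47,"wx":0,"wy":0,"wz":-0.168,"claw":0},{"x":0.8,"y":-0.6,"z":-0.47,"wx":0,"wy":0,"wz":-0.196,"claw":0},{"x":0.8,"y":-0.6,"z":-0.47,"wx":0,"wy":0,"wz":-0.224,"claw":0}]'
python3 - <<'E'
from h import *
np.set_printoptions(precision=4,suppress=True)
s=robot.observe(); R=np.array(s['eef_rot']);p=np.array(s['position']);print(s['q'],s['time_s'])
print('to view',R.T@(np.array([.45,.10,.42])-p)/.3, 'yaw',np.degrees(np.arctan2(R[1,0],R[0,0])))
E
```

```text
time_s: 3.22
position: [0.354, -0.187, 0.4156]
eef_rot: [[-0.453, 0.891, 0.001], [0.891, 0.453, 0.0], [-0.0, 0.001, -1.0]]
wrist_force: [-0.3, 0.1, 0.5]
width: 0.0002
grip_force: 0.0
[-0.5151 -0.0303  1.5357  0.0006  1.6352 -0.9853] 3.225
to view [ 0.7077  0.7187 -0.0142] yaw 116.94026246302352
```

```bash
python3 -m creep '[{"x":0.1,"y":0.1,"z":0,"wx":0,"wy":0,"wz":-0.028,"claw":0},{"x":0.22,"y":0.22,"z":0,"wx":0,"wy":0,"wz":-0.056,"claw":0},{"x":0.34,"y":0.34,"z":0,"wx":0,"wy":0,"wz":-0.084,"claw":0},{"x":0.46,"y":0.46,"z":0,"wx":0,"wy":0,"wz":-0.112,"claw":0},{"x":0.58,"y":0.58,"z":0,"wx":0,"wy":0,"wz":-0.14,"claw":0},{"x":0.65,"y":0.66,"z":0,"wx":0,"wy":0,"wz":-0.168,"claw":0},{"x":0.71,"y":0.72,"z":0,"wx":0,"wy":0,"wz":-0.196,"claw":0},{"x":0.71,"y":0.72,"z":0,"wx":0,"wy":0,"wz":-0.206,"claw":0}]'
python3 - <<'E'
from h import *
np.set_printoptions(precision=4,suppress=True)
s=robot.observe(); print(s['q'],s['time_s'],s['position'])
cs=[cam('wrist'),cam('top'),cam('scene')]; cv2.imwrite('pics/w2.png',cs[0]['frame'])
for k in ('crusher','lock_mouth','lid_push','lid_hinge','start_top'):
    for n,c in zip(('wrist','top','scene'),cs):
        for r in robot.landmark_of(n,k)[:2]:
            if r['p']>.3: print(k,n,round(r['p'],2),np.round(r['uv'],1),dep(c,r['uv']))
E
```

```text
time_s: 4.22
position: [0.453, 0.0993, 0.4147]
eef_rot: [[-0.982, -0.188, -0.001], [-0.188, 0.982, 0.0], [0.001, 0.0, -1.0]]
wrist_force: [-0.5, 0.1, -0.5]
width: 0.0
grip_force: 0.0
[ 0.1908  0.0778  1.4261  0.0003  1.6383 -1.5693] 4.225 [0.453  0.0993 0.4147]
crusher wrist 0.71 [ 33.5 258.5] [ 0.6315 -0.2601  0.0432]
crusher scene 0.56 [290.6 236.6] [0.5585 0.0703 0.1083]
lock_mouth wrist 0.7 [214.5 356. ] [0.6363 0.0212 0.187 ]
lock_mouth top 0.66 [340.3 218.1] [0.6462 0.0178 0.1894]
lock_mouth scene 0.66 [334.1 212.8] [0.6486 0.0166 0.1569]
lid_push wrist 0.79 [340.3 461.2] [0.4407 0.1013 0.4926]
lid_push top 0.75 [284.1 213. ] [0.6224 0.1447 0.3187]
lid_push scene 0.95 [294.2 136.4] [0.8301 0.3298 0.1594]
lid_hinge top 0.61 [274.4 175.8] [0.7448 0.1767 0.2195]
lid_hinge scene 0.9 [315.  155.8] [0.7447 0.1695 0.2032]
lid_hinge scene 0.58 [349.1 348.8] [ 0.4603 -0.2013  0.015 ]
start_top wrist 0.96 [330.7 294.3] [0.5608 0.1326 0.1484]
start_top scene 0.75 [270.  211.3] [0.558  0.1376 0.1473]
```

View pics/w2.png

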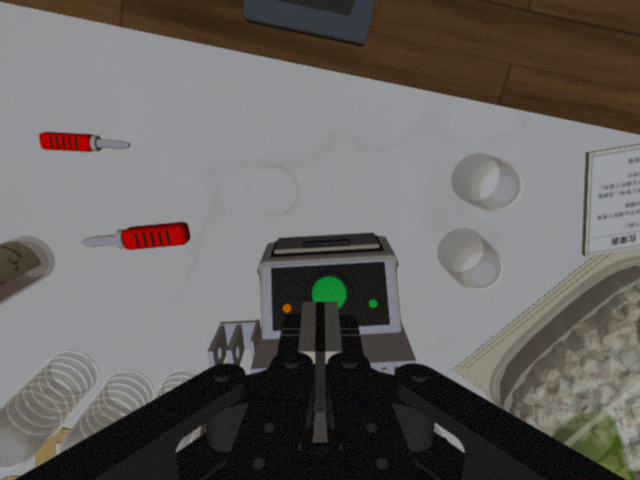

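Wrist view (upside down, forward is image-down): button at (330,294), bracket at (232,340), small pin at (85,142). Next I refine the crusher's yaw and the lid angle from colours.

```bash
python3 - <<'E'
from h import *
np.set_printoptions(precision=4,suppress=True)
cs={n:cam(n) for n in('wrist','top','scene')}
def blobs(f,lo,hi,amin):
    m=cv2.inRange(cv2.cvtColor(f,cv2.COLOR_BGR2HSV),lo,hi); n,l,s,c=cv2.connectedComponentsWithStats(m)
    return [(s[i,4],c[i]) for i in range(1,n) if s[i,4]>=amin]
G={}
for n,c in cs.items():
    print(n,'green',[(a,np.round(p,1),dep(c,p)) for a,p in blobs(c['frame'],(50,120,60),(80,255,255),15)][:8])
    print(n,'orange',[(a,np.round(p,1),dep(c,p)) for a,p in blobs(c['frame'],(8,150,150),(20,255,255),8)][:6])
c=cs['wrist']
# red panel pins direction
for n in('wrist','top'):
  c=cs[n]
  for r in robot.masks_of(n,'lock_pin'):
    ys,xs=np.nonzero(r['region']); P=np.array([atz(c,(x,y),.011)[:2] for x,y in zip(xs,ys)])
    m=P.mean(0);w,v=np.linalg.eigh(np.cov(P.T)); a=(P-m)@v[:,1]
    print(n,r['p'],r['uv'],len(xs),'len',np.ptp(a),'dir',v[:,1],'mid',m+v[:,1]*(a.max()+a.min())/2)
# lid cloud from top camera depth: region near lid, fit plane
c=cs['top']; pts=[]
for v in range(165,225,1):
  for u in range(240,325,1):
    d=c['depth'][v,u]
    if d>0:
      o,r=ray(c,(u,v)); pts.append(o+r*d)
pts=np.array(pts); 
# frame is black: filter by colour
col=np.array([c['frame'][v,u].max() for v in range(165,225) for u in range(240,325) if c['depth'][v,u]>0])
q=pts[(col<60)&(pts[:,2]>.2)]
for _ in range(6):
    m=np.median(q,0) if _==0 else q.mean(0); U,S,V=np.linalg.svd(q-m,full_matrices=False); n=V[2]*np.sign(V[2][2]); e=(q-m)@n; q=q[abs(e)<max(.004,1.5*e.std())]
print('plane',len(q),n,'tilt',np.degrees(np.arccos(n[2])),'yaw',np.degrees(np.arctan2(n[1],n[0])),m,S[2]/len(q)**.5, q.min(0),q.max(0))
E
```

```text
wrist green [(np.int32(825), array([331.4, 290.9]), array([0.5579, 0.1306, 0.1461])), (np.int32(69), array([374.6, 303. ]), array([0.5693, 0.1841, 0.134 ]))]
wrist orange [(np.int32(38), array([288.6, 308.1]), array([0.5937, 0.0873, 0.134 ]))]
top green []
top orange []
scene green [(np.int32(15), array([261.1, 205.5]), array([0.5706, 0.183 , 0.1345])), (np.int32(206), array([273.9, 212.3]), array([0.5619, 0.1282, 0.147 ])), (np.int32(37), array([421.8, 451.3]), array([ 0.3658, -0.4553,  0.023 ]))]
scene orange [(np.int32(10), array([296.8, 218. ]), array([0.5942, 0.0849, 0.1354]))]
wrist 0.83 [75.7, 142.3] 1273 len 0.11730308752065205 dir [-0.1435  0.9896] mid [ 0.4685 -0.2126]
wrist 0.67 [147.5, 234.9] 2005 len 0.15450841943655796 dir [-0.2863  0.9581] mid [ 0.5876 -0.1396]
wrist 0.49 [313.6, 447.2] 327 len 0.42911531170514616 dir [-0.088   0.9961] mid [0.8977 0.1848]
top 0.82 [393.7, 255.8] 475 len 0.1456631901937672 dir [-0.2814  0.9596] mid [ 0.5889 -0.1374]
top 0.51 [432.4, 300.7] 324 len 0.11010575777046151 dir [-0.1307  0.9914] mid [ 0.4713 -0.2117]
plane 1290 [0.5745 0.1451 0.8055] tilt 36.338133164917814 yaw 14.176495981418878 [0.682  0.1603 0.267 ] 0.0017822179264421671 [0.5982 0.0629 0.2103] [0.771  0.2542 0.3201]
```

Crusher yaw ≈ 13.9°, lid open ≈ 36°, hinge ≈ (0.746, 0.176, 0.203); these agree with the plan distances given. Next I approach above the lid.

```bash
python3 -m creep '[{"x":-0.15,"y":0.01,"z":0,"wx":0,"wy":0,"wz":-0.0086,"claw":0},{"x":-0.32,"y":0.025,"z":0,"wx":0,"wy":0,"wz":-0.0086,"claw":0},{"x":-0.5,"y":0.04,"z":0.05,"wx":0,"wy":0,"wz":-0.0086,"claw":0},{"x":-0.61,"y":0.047,"z":0.15,"wx":0,"wy":0,"wz":-0.0086,"claw":0},{"x":-0.635,"y":0.047,"z":0.215,"wx":0,"wy":0,"wz":-0.0086,"claw":0},{"x":-0.635,"y":0.047,"z":0.215,"wx":0,"wy":0,"wz":-0.0086,"claw":0}]'
```

```text
time_s: 6.12
position: [0.6372, 0.1464, 0.348]
eef_rot: [[-0.972, -0.236, -0.005], [-0.236, 0.972, -0.001], [0.005, 0.0, -1.0]]
wrist_force: [-0.3, -0.9, 0.0]
width: -0.0001
grip_force: 0.0
```

```bash
python3 -m creep '[{"x":0.01,"y":0,"z":0.12,"wx":0,"wy":0,"wz":0,"claw":0},{"x":0.034,"y":0,"z":0.21,"wx":0,"wy":0,"wz":0,"claw":0},{"x":0.077,"y":0,"z":0.284,"wx":0,"wy":0,"wz":0,"claw":0},{"x":0.1,"y":0,"z":0.34,"wx":0,"wy":0,"wz":0,"claw":0},{"x":0.113,"y":0,"z":0.39,"wx":0,"wy":0,"wz":0,"claw":0},{"x":0.12,"y":0,"z":0.43,"wx":0,"wy":0,"wz":0,"claw":0},{"x":0.12,"y":0,"z":0.452,"wx":0,"wy":0,"wz":0,"claw":0},{"x":0.12,"y":0,"z":0.455,"wx":0,"wy":0,"wz":0,"claw":0}]'
```

```text
time_s: 7.12
position: [0.6024, 0.1379, 0.2138]
eef_rot: [[-0.972, -0.236, -0.0], [-0.236, 0.972, -0.0], [0.0, -0.0, -1.0]]
wrist_force: [-0.7, -0.6, -0.4]
width: -0.0003
grip_force: 0.0
```

```bash
python3 -m creep '[{"x":0,"y":0,"z":0.01,"wx":0,"wy":0,"wz":0,"claw":0},{"x":0,"y":0,"z":0.02,"wx":0,"wy":0,"wz":0,"claw":0},{"x":0,"y":0,"z":0.02,"wx":0,"wy":0,"wz":0,"claw":0}]'
```

```text
time_s: 7.5
position: [0.6029, 0.138, 0.2129]
eef_rot: [[-0.972, -0.236, 0.005], [-0.236, 0.972, 0.001], [-0.005, -0.0, -1.0]]
wrist_force: [-6.2, -0.4, 17.2]
width: 0.0001
grip_force: 8.9
```

```bash
python3 -m creep '[{"x":0,"y":0,"z":-0.15,"wx":0,"wy":0,"wz":0,"claw":0},{"x":0.05,"y":-0.1,"z":-0.31,"wx":0,"wy":0,"wz":0,"claw":30},{"x":0.12,"y":-0.28,"z":-0.31,"wx":0,"wy":0,"wz":0,"claw":50},{"x":0.2,"y":-0.46,"z":-0.31,"wx":0,"wy":0,"wz":0,"claw":50},{"x":0.24,"y":-0.64,"z":-0.31,"wx":0,"wy":0,"wz":0,"claw":50},{"x":0.24,"y":-0.767,"z":-0.31,"wx":0,"wy":0,"wz":0,"claw":50},{"x":0.24,"y":-0.767,"z":-0.31,"wx":0,"wy":0,"wz":0,"claw":50}]'
python3 - <<'E'
from h import *
import pickle
cs={n:cam(n) for n in('wrist','top')}
pickle.dump((cs,robot.observe()),open('v3.pkl','wb'))
for n in cs: print(n,[(round(r['p'],2),np.round(r['uv'],1)) for r in robot.landmark_of(n,'lock_mouth')])
w=cs['wrist']['frame'];t=cs['top']['frame'][160:330,220:480]
cv2.imwrite('pics/w3.png',w); cv2.imwrite('pics/t3.png',cv2.resize(t,None,fx=3,fy=3,interpolation=cv2.INTER_CUBIC))
E
```

```text
time_s: 8.38
position: [0.5871, -0.1052, 0.3012]
eef_rot: [[-0.973, -0.232, 0.001], [-0.232, 0.973, -0.001], [-0.001, -0.001, -1.0]]
wrist_force: [0.0, 0.0, 0.3]
width: 0.0499
grip_force: 0.0
wrist [(0.67, array([457.6, 339.9]))]
top [(0.57, array([340.7, 218. ]))]
```

View pics/w3.png

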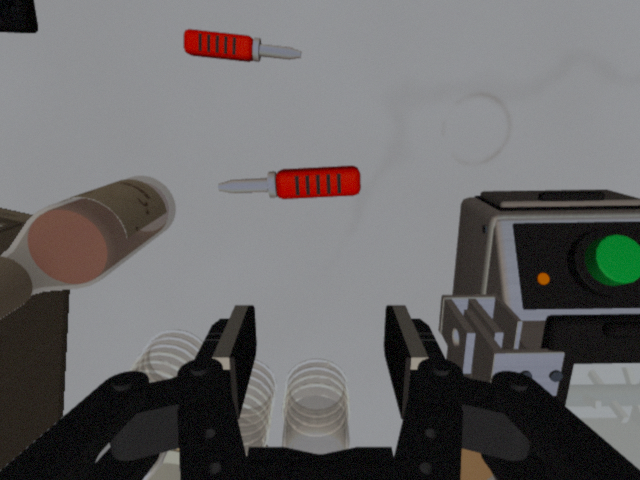

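Lid shut; the bracket's outer cheek and hole show at about (456,338), both pins at upper left. Zooming in on the bracket.

```bash
python3 - <<'E'
from h import *
import pickle
np.set_printoptions(precision=4,suppress=True)
cs,s=pickle.load(open('v3.pkl','rb'))
c=cs['wrist']; f=c['frame']
cv2.imwrite('pics/z3.png',cv2.resize(f[280:400,430:580],None,fx=5,fy=5,interpolation=cv2.INTER_CUBIC))
for r in [(456,338),(457.6,339.9)]: print(dep(c,r))
def blobs(lo,hi,amin):
    m=cv2.inRange(cv2.cvtColor(f,cv2.COLOR_BGR2HSV),lo,hi); n,l,st,ce=cv2.connectedComponentsWithStats(m)
    return [(st[i,4],ce[i],dep(c,ce[i])) for i in range(1,n) if st[i,4]>=amin]
print(blobs((50,120,60),(80,255,255),100),blobs((8,150,150),(20,255,255),30))
E
```

```text
[0.65   0.0207 0.1629]
[0.6509 0.0221 0.1637]
[(np.int32(1989), array([617.4208, 260.0845]), array([0.5626, 0.1272, 0.149 ]))] [(np.int32(83), array([543.1446, 278.253 ]), array([0.5943, 0.0872, 0.134 ]))]
```

View pics/z3.png

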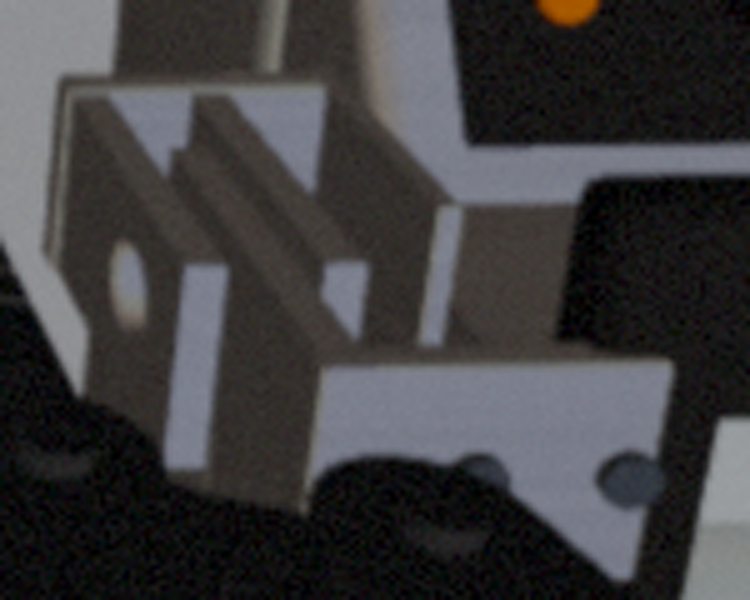

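The outer cheek's top edge runs (445,300)→(468,333), hole centre at (455.6,336.6).

```bash
python3 - <<'E'
from h import *
import pickle
np.set_printoptions(precision=4,suppress=True)
cs,s=pickle.load(open('v3.pkl','rb'))
c=cs['wrist']
a=atz(c,(445,300),.189);b=atz(c,(468,333),.189);a2=atz(c,(451,299.4),.189);b2=atz(c,(475.6,332.4),.189)
print(a,b,np.linalg.norm(b-a),'yaw',np.degrees(np.arctan2(*(b-a)[1::-1])),np.degrees(np.arctan2(*(b2-a2)[1::-1])),a2,b2)
yaw=np.radians(13.9);ex=np.array([np.cos(yaw),np.sin(yaw),0]);ey=np.array([-ex[1],ex[0],0])
m=(a+b)/2;print('mid',m)
o,d=ray(c,(455.6,336.6)); k=((m-o)@ey)/(d@ey); print('hole on face',o+k*d)
print('hole at z=.168',atz(c,(455.6,336.6),.168))
# independent: top camera detection & button-based
for B in ([.5595,.130,0],[.5626,.1272,0]): 
    B=np.array(B); print('from button', B+.053*ex-.131*ey,'mid in machine',(m-B)@ex,(m-B)@ey)
g=(b-a)/np.linalg.norm(b-a)
# pin pose from this view
for h in (.011,.011):
  for r in robot.masks_of('wrist','lock_pin'):
    ys,xs=np.nonzero(r['region']); P=np.array([atz(c,(x,y),h)[:2] for x,y in zip(xs,ys)])
    mm=P.mean(0);w,v=np.linalg.eigh(np.cov(P.T)); q=(P-mm)@v[:,1]
    print(r['p'],r['uv'],'len',np.ptp(q),'dir',v[:,1],'mid',mm+v[:,1]*(q.max()+q.min())/2)
  break
red=cv2.inRange(cv2.cvtColor(c['frame'],cv2.COLOR_BGR2HSV),(0,150,80),(10,255,255)); n,l,st,ce=cv2.connectedComponentsWithStats(red)
for i in range(1,n):
    if st[i,4]>300:
        ys,xs=np.nonzero(l==i); r=cv2.minAreaRect(np.c_[xs,ys].astype(np.float32)); bp=cv2.boxPoints(r)
        W=np.array([atz(c,p,.018)[:2] for p in bp]); print(st[i,4],r,'centre',W.mean(0),np.linalg.norm(W[1]-W[0]),np.linalg.norm(W[2]-W[1]), [dep(c,ce[i])])
E
```

```text
[ 0.6102 -0.0101  0.189 ] [0.6311 0.0143 0.189 ] 0.0321492092947527 yaw 49.38074156539043 51.17036891175188 [ 0.6088 -0.0062  0.189 ] [0.6294 0.0194 0.189 ]
mid [0.6206 0.0021 0.189 ]
hole on face [0.6349 0.0057 0.191 ]
hole at z=.168 [0.6463 0.0174 0.168 ]
from button [0.6424 0.0156 0.    ] mid in machine 0.02861043041316598 -0.13881195389876208
from button [0.6455 0.0128 0.    ] mid in machine 0.026273847839209934 -0.13534924081866365
0.85 [304.6, 182.3] len 0.15098076988469925 dir [-0.2762  0.9611] mid [ 0.5875 -0.139 ]
0.62 [228.4, 49.3] len 0.113851501145322 dir [-0.129   0.9916] mid [ 0.4686 -0.2109]
1433 ((217.5904083251953, 44.64109802246094), (68.83024597167969, 24.496240615844727), 6.009005546569824) centre [ 0.4725 -0.2323] 0.021507146702659314 0.06464654844972102 [array([ 0.4727, -0.2309,  0.0226])]
2009 ((317.56109619140625, 182.22193908691406), (28.264690399169922, 83.69544982910156), 87.1375961303711) centre [ 0.5788 -0.1094] 0.08741250335419319 0.029880488404923015 [array([ 0.5765, -0.1097,  0.0304])]
```

```bash
python3 - <<'E'
from h import *
import pickle
np.set_printoptions(precision=4,suppress=True)
cs,s=pickle.load(open('v3.pkl','rb'))
c=cs['wrist']
px=lambda u,v:(430+(u-2)/5,280+(v-2)/5)
fo,fi,ro,ri=[atz(c,px(*p),.189) for p in((185,265),(228,265),(165,470),(210,470))]
print(fo,fi,ro,ri,'w',np.linalg.norm(fi-fo),'len',np.linalg.norm(ro-fo),np.degrees(np.arctan2(*(ro-fo)[1::-1])),np.degrees(np.arctan2(*(ri-fi)[1::-1])))
yaw=np.radians(13.9);ex=np.array([np.cos(yaw),np.sin(yaw),0]);ey=np.array([-ex[1],ex[0],0])
m=fo+.017*ex;print('mouth via front corner',m,'via rear',ro-.017*ex)
o,d=ray(c,px(128,283)); k=((m-o)@ey)/(d@ey); print('hole on face',o+k*d)
for B in ([.5595,.130,0],[.5626,.1272,0]): print('in machine from button',(m-B)@ex,(m-B)@ey)
E
```

```text
[0.631  0.0132 0.189 ] [0.6296 0.0192 0.189 ] [0.6643 0.022  0.189 ] [0.6627 0.0285 0.189 ] w 0.006145305397270388 len 0.03441704112651503 14.805193920623891 15.673517812314076
mouth via front corner [0.6475 0.0173 0.189 ] via rear [0.6478 0.018  0.189 ]
hole on face [0.6461 0.017  0.168 ]
in machine from button 0.058365722326041425 -0.13051548298421048
in machine from button 0.056029139752085386 -0.12705276990411205
```

Measured widths and lengths match (6.1, 34.4 mm), and the hole comes out at z 0.168. So the mouth is at (0.647, 0.0175, 0.168), yaw ≈ 14.2°. The pin grip is at (0.472, −0.234), pin direction 97.5°. Next I go above the pin and turn.

```bash
python3 -m creep '[{"x":0.08,"y":-0.06,"z":0.1,"wx":0,"wy":0,"wz":0.028,"claw":50},{"x":0.16,"y":-0.12,"z":0.2,"wx":0,"wy":0,"wz":0.057,"claw":50},{"x":0.24,"y":-0.17,"z":0.3,"wx":0,"wy":0,"wz":0.086,"claw":50},{"x":0.32,"y":-0.22,"z":0.4,"wx":0,"wy":0,"wz":0.115,"claw":50},{"x":0.4,"y":-0.28,"z":0.5,"wx":0,"wy":0,"wz":0.144,"claw":50},{"x":0.44,"y":-0.31,"z":0.6,"wx":0,"wy":0,"wz":0.173,"claw":50},{"x":0.473,"y":-0.33,"z":0.667,"wx":0,"wy":0,"wz":0.202,"claw":50},{"x":0.473,"y":-0.33,"z":0.667,"wx":0,"wy":0,"wz":0.231,"claw":50}]'
python3 -m creep '[{"x":0,"y":0,"z":0,"wx":0,"wy":0,"wz":0.028,"claw":50},{"x":0,"y":0,"z":0,"wx":0,"wy":0,"wz":0.036,"claw":50},{"x":0,"y":0,"z":0,"wx":0,"wy":0,"wz":0.036,"claw":50}]'
python3 - <<'E'
from h import *
np.set_printoptions(precision=4,suppress=True)
c=cam('wrist'); s=robot.observe(); print(s['q'],s['time_s'])
R=np.array(s['eef_rot']);p=np.array(s['position'])
red=cv2.inRange(cv2.cvtColor(c['frame'],cv2.COLOR_BGR2HSV),(0,150,80),(10,255,255)); n,l,st,ce=cv2.connectedComponentsWithStats(red)
for i in range(1,n):
    if st[i,4]>300:
        ys,xs=np.nonzero(l==i); r=cv2.minAreaRect(np.c_[xs,ys].astype(np.float32)); W=np.array([atz(c,q,.02)[:2] for q in cv2.boxPoints(r)])
        e=max(W[1]-W[0],W[2]-W[1],key=np.linalg.norm); m=W.mean(0)
        print(st[i,4],r[0],'centre',m,np.linalg.norm(W[1]-W[0]),np.linalg.norm(W[2]-W[1]),'yaw',np.degrees(np.arctan2(e[1],e[0])),dep(c,ce[i]),'tool',R.T@(np.r_[m,.003]-p)/.3)
E
```

```text
time_s: 9.62
position: [0.4707, -0.2313, 0.0996]
eef_rot: [[-0.345, 0.939, -0.003], [0.939, 0.345, 0.002], [0.003, -0.003, -1.0]]
wrist_force: [0.0, -0.6, 0.4]
width: 0.0499
grip_force: 0.0
time_s: 10.0
position: [0.4724, -0.2316, 0.1014]
eef_rot: [[-0.133, 0.991, 0.001], [0.991, 0.133, -0.0], [-0.0, 0.0, -1.0]]
wrist_force: [0.3, 0.4, -0.5]
width: 0.0501
grip_force: 0.0
[-0.4778  0.3634  1.8619  0.0001  0.9159 -0.6112] 10.05
6415 (568.9999389648438, 71.99998474121094) centre [ 0.5855 -0.1187] 0.06941221970878382 0.0302650343634215 yaw 106.97255513693628 [ 0.5781 -0.1193  0.03  ] tool [0.323  0.4236 0.3278]
2987 (322.0, 251.5) centre [ 0.4725 -0.2316] 0.06411444205916329 0.020293237391903758 yaw 96.85912361068034 [ 0.4718 -0.2289  0.0223] tool [0.0003 0.0002 0.3277]
```

```bash
python3 -m creep '[{"x":0,"y":0,"z":0.15,"wx":0,"wy":0,"wz":0,"claw":45},{"x":0,"y":0,"z":0.27,"wx":0,"wy":0,"wz":0,"claw":45},{"x":0,"y":0,"z":0.325,"wx":0,"wy":0,"wz":0,"claw":45},{"x":0,"y":0,"z":0.327,"wx":0,"wy":0,"wz":0,"claw":45},{"x":0,"y":0,"z":0.327,"wx":0,"wy":0,"wz":0,"claw":10},{"x":0,"y":0,"z":0.327,"wx":0,"wy":0,"wz":0,"claw":10},{"x":0,"y":0,"z":0.327,"wx":0,"wy":0,"wz":0,"claw":10},{"x":0,"y":0,"z":0.327,"wx":0,"wy":0,"wz":0,"claw":10}]' 70
```

```text
time_s: 11.05
position: [0.4729, -0.2327, 0.0042]
eef_rot: [[-0.131, 0.991, 0.002], [0.991, 0.131, -0.001], [-0.001, 0.002, -1.0]]
wrist_force: [-0.5, 1.2, 7.0]
width: 0.0204
grip_force: 70.6
```

```bash
python3 -m creep '[{"x":0,"y":0,"z":-0.15,"wx":0,"wy":0,"wz":0,"claw":10},{"x":0.05,"y":0.05,"z":-0.33,"wx":0,"wy":0,"wz":0,"claw":10},{"x":0.17,"y":0.12,"z":-0.48,"wx":0,"wy":0,"wz":-0.01,"claw":10},{"x":0.3,"y":0.22,"z":-0.58,"wx":0,"wy":0,"wz":-0.0186,"claw":10},{"x":0.4,"y":0.38,"z":-0.65,"wx":0,"wy":0,"wz":-0.0186,"claw":10},{"x":0.4,"y":0.55,"z":-0.65,"wx":0,"wy":0,"wz":-0.0186,"claw":10},{"x":0.4,"y":0.7,"z":-0.65,"wx":0,"wy":0,"wz":-0.0186,"claw":10},{"x":0.4,"y":0.725,"z":-0.65,"wx":0,"wy":0,"wz":-0.0186,"claw":10}]'
python3 - <<'E'
from h import *
import pickle
c=cam('wrist'); t=cam('scene');pickle.dump((c,t,robot.observe()),open('v4.pkl','wb'))
cv2.imwrite('pics/w4.png',c['frame'])
cv2.imwrite('pics/s4.png',t['frame'])
np.set_printoptions(precision=4,suppress=True)
s=robot.observe();print(s['position'],s['width'],s['q'],s['time_s'])
E
```

```text
time_s: 12.05
position: [0.6738, -0.0842, 0.1968]
eef_rot: [[-0.247, 0.969, -0.0], [0.969, 0.247, 0.0], [0.0, -0.0, -1.0]]
wrist_force: [-0.6, -0.3, -1.4]
width: 0.0205
grip_force: 69.7
[ 0.6718 -0.0848  0.197 ] 0.02013084260380426 [-0.1424  0.503   1.358  -0.0003  1.2824 -0.3908] 12.15
```

View pics/w4.png

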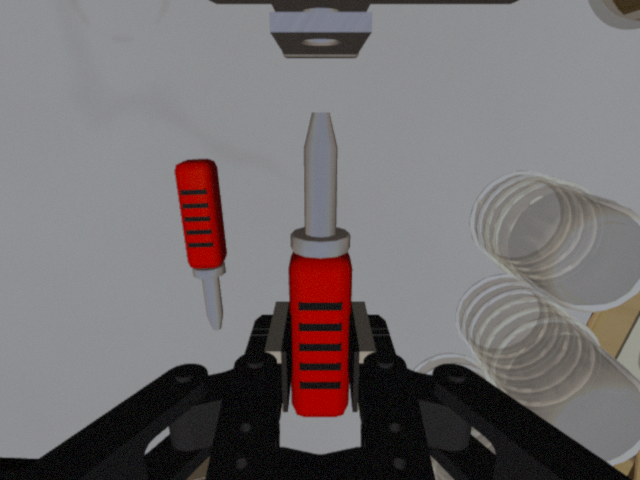

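Wrist view: pin gripped straight, tip (320,113), collar (320,241); bracket cheek straight ahead with centre column ≈ 321 and its hole at (321,42). The two are well in line; next I get the numbers.

```bash
python3 - <<'E'
from h import *
import pickle
np.set_printoptions(precision=4,suppress=True)
c,t,s=pickle.load(open('v4.pkl','rb'));R=np.array(s['eef_rot']);p=np.array(s['position'])
T=lambda X:R.T@(X-p)
for n,uv in dict(tip=(320.5,116),shaft=(320.5,180),shaft2=(320.5,220),collar=(320.5,236),handle=(320.5,275),handle2=(320.5,400)).items(): 
    X=dep(c,uv); print(n,X,'tool',T(X))
for uv in ((270,12),(371,12),(272,32),(369,32)): X=atz(c,uv,.189); print('cheek',uv,X,'tool',T(X))
g=cv2.cvtColor(c['frame'],cv2.COLOR_BGR2GRAY)
for v in (130,150,170,190,210): 
    r=g[v,285:355].astype(int); d=np.abs(np.diff(r)); print(v,285+np.argsort(d)[-4:]+.5)
print(g[12,262:380:1].tolist()); print(g[10:60:1,290].tolist())
M=np.array([.647,.0175,.168]);print('mouth tool',T(M))
E
```

```text
tip [ 0.6537 -0.0087  0.2072] tool [ 0.0783  0.0011 -0.0102]
shaft [ 0.6585 -0.0277  0.2098] tool [ 0.0586  0.0011 -0.0128]
shaft2 [ 0.6618 -0.0406  0.2096] tool [ 0.0453  0.0011 -0.0126]
collar [ 0.6631 -0.0459  0.2099] tool [ 0.0398  0.0011 -0.0129]
handle [ 0.6661 -0.0575  0.2152] tool [ 0.0279  0.0011 -0.0182]
handle2 [ 0.6784 -0.1063  0.2148] tool [-0.0224  0.0011 -0.0178]
cheek (270, 12) [0.6294 0.0189 0.189 ] tool [ 0.111  -0.0156  0.0081]
cheek (371, 12) [0.6619 0.0271 0.189 ] tool [0.1109 0.0179 0.008 ]
cheek (272, 32) [0.6313 0.0133 0.189 ] tool [ 0.105  -0.0151  0.0081]
cheek (369, 32) [0.6629 0.0212 0.189 ] tool [0.105  0.0174 0.008 ]
130 [306.5 332.5 307.5 333.5]
150 [302.5 336.5 337.5 303.5]
170 [334.5 337.5 303.5 336.5]
190 [337.5 305.5 303.5 336.5]
210 [334.5 336.5 335.5 303.5]
[143, 141, 143, 142, 141, 142, 141, 131, 129, 129, 129, 128, 121, 112, 109, 109, 112, 110, 113, 110, 112, 108, 111, 110, 109, 110, 109, 110, 108, 111, 111, 109, 108, 110, 110, 112, 109, 110, 110, 114, 115, 118, 121, 123, 124, 123, 120, 125, 124, 124, 125, 123, 125, 123, 126, 128, 128, 124, 126, 126, 124, 124, 126, 123, 124, 125, 124, 125, 126, 125, 126, 125, 123, 121, 122, 118, 116, 114, 112, 109, 110, 113, 115, 110, 112, 112, 109, 112, 112, 110, 109, 107, 108, 107, 109, 110, 109, 108, 109, 110, 109, 110, 111, 110, 117, 127, 132, 130, 129, 129, 137, 141, 140, 143, 140, 141, 140, 142]
[49, 75, 108, 126, 124, 129, 125, 127, 125, 126, 126, 125, 124, 126, 126, 125, 127, 125, 126, 125, 127, 117, 86, 49, 51, 41, 48, 45, 48, 49, 42, 45, 45, 45, 44, 48, 45, 47, 44, 43, 47, 42, 47, 52, 83, 97, 86, 70, 114, 139]
mouth tool [0.1053 0.0012 0.029 ]
```

```bash
python3 -m creep '[{"x":0,"y":0,"z":0.06,"wx":0,"wy":0,"wz":0,"claw":10},{"x":0,"y":0,"z":0.12,"wx":0,"wy":0,"wz":0,"claw":10},{"x":0.03,"y":0,"z":0.121,"wx":0,"wy":0,"wz":0,"claw":10},{"x":0.06,"y":0,"z":0.121,"wx":0,"wy":0,"wz":0,"claw":10},{"x":0.09,"y":0,"z":0.121,"wx":0,"wy":0,"wz":0,"claw":10},{"x":0.11,"y":0,"z":0.121,"wx":0,"wy":0,"wz":0,"claw":10},{"x":0.12,"y":0,"z":0.121,"wx":0,"wy":0,"wz":0,"claw":10}]' 90
```

```text
time_s: 13.02
position: [0.6632, -0.0495, 0.1621]
eef_rot: [[-0.246, 0.969, 0.001], [0.969, 0.246, -0.0], [-0.0, 0.001, -1.0]]
wrist_force: [-0.2, 0.1, -1.3]
width: 0.0197
grip_force: 93.0
```

```bash
python3 -m creep '[{"x":0.02,"y":0,"z":0.002,"wx":0,"wy":0,"wz":0,"claw":10},{"x":0.04,"y":0,"z":0.002,"wx":0,"wy":0,"wz":0,"claw":10},{"x":0.055,"y":0,"z":0.002,"wx":0,"wy":0,"wz":0,"claw":10},{"x":0.07,"y":0,"z":0.002,"wx":0,"wy":0,"wz":0,"claw":10}]'
```

```text
time_s: 13.52
position: [0.6582, -0.0295, 0.1612]
eef_rot: [[-0.245, 0.969, 0.001], [0.969, 0.245, -0.0], [-0.0, 0.001, -1.0]]
wrist_force: [2.6, 0.1, -1.8]
width: 0.0202
grip_force: 93.2
```

```bash
python3 -m creep '[{"x":0.012,"y":0,"z":0,"wx":0,"wy":0,"wz":0,"claw":10},{"x":0.022,"y":0,"z":0,"wx":0,"wy":0,"wz":0,"claw":10},{"x":0.03,"y":0,"z":0,"wx":0,"wy":0,"wz":0,"claw":10},{"x":0.036,"y":0,"z":0,"wx":0,"wy":0,"wz":0,"claw":10},{"x":0.036,"y":0,"z":0,"wx":0,"wy":0,"wz":0,"claw":10}]'
```

```text
time_s: 14.15
position: [0.6561, -0.0212, 0.1614]
eef_rot: [[-0.246, 0.969, 0.002], [0.969, 0.246, -0.004], [-0.004, 0.001, -1.0]]
wrist_force: [4.4, -5.6, -1.7]
width: 0.0198
grip_force: 93.2
```

```bash
python3 -m creep '[{"x":0.008,"y":0,"z":0,"wx":0,"wy":0,"wz":0,"claw":10},{"x":0.016,"y":0,"z":0,"wx":0,"wy":0,"wz":0,"claw":10},{"x":0.016,"y":0,"z":0,"wx":0,"wy":0,"wz":0,"claw":10}]'
python3 - <<'E'
from h import *
c=cam('wrist'); cv2.imwrite('pics/w5.png',cv2.resize(c['frame'][100:420,190:450],None,fx=1.8,fy=1.8))
E
```

```text
time_s: 14.52
position: [0.6561, -0.0211, 0.1617]
eef_rot: [[-0.246, 0.969, 0.005], [0.969, 0.246, -0.012], [-0.013, 0.002, -1.0]]
wrist_force: [5.1, -17.2, -2.1]
width: 0.0198
grip_force: 93.2
```

View pics/w5.png

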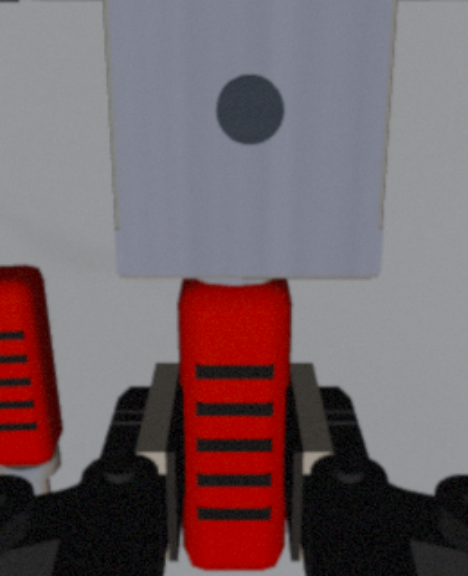

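The collar is hidden under the lug plate, but a hard stop at 17 N with no more movement, and TCP-to-mouth 39.7 mm against grip-to-collar 40 mm, show it home. Relieve, release, back up.

```bash
python3 -m creep '[{"x":-0.01,"y":0,"z":0,"wx":0,"wy":0,"wz":0,"claw":10},{"x":-0.014,"y":0,"z":0,"wx":0,"wy":0,"wz":0,"claw":30},{"x":-0.014,"y":0,"z":0,"wx":0,"wy":0,"wz":0,"claw":50},{"x":-0.014,"y":0,"z":0,"wx":0,"wy":0,"wz":0,"claw":50},{"x":-0.014,"y":0,"z":-0.12,"wx":0,"wy":0,"wz":0,"claw":50},{"x":-0.05,"y":0,"z":-0.3,"wx":0,"wy":0,"wz":0,"claw":50},{"x":-0.1,"y":0,"z":-0.4,"wx":0,"wy":0,"wz":0,"claw":50},{"x":-0.1,"y":0,"z":-0.4,"wx":0,"wy":0,"wz":0,"claw":0}]'
python3 - <<'E'
from h import *
import pickle
c=cam('wrist'); t=cam('top'); pickle.dump((c,t,robot.observe()),open('v6.pkl','wb'))
a=cv2.resize(c['frame'],(480,360)); b=cv2.resize(t['frame'][180:300,240:400],(480,360),interpolation=cv2.INTER_CUBIC)
s=cam('scene')['frame'][150:270,230:390]; 
cv2.imwrite('pics/w6.png',cv2.resize(c['frame'][20:320,170:490],None,fx=1.8,fy=1.8))
print(robot.observe()['q'],robot.observe()['time_s'])
E
```

```text
time_s: 15.58
position: [0.6626, -0.044, 0.2842]
eef_rot: [[-0.245, 0.97, 0.006], [0.97, 0.245, -0.0], [-0.002, 0.006, -1.0]]
wrist_force: [-0.5, 0.4, -0.9]
width: 0.033
grip_force: 0.0
[-8.25553140e-02  4.40799667e-01  1.25712110e+00  3.51096359e-04
  1.44697526e+00 -3.31045979e-01] 15.725
```

View pics/w6.png

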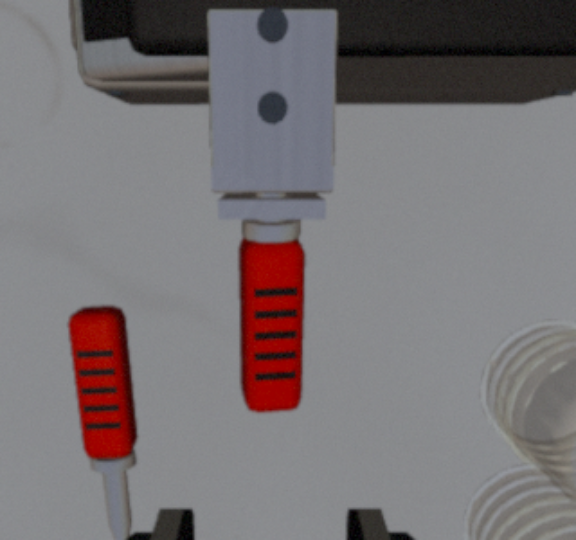

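The collar sits flush against the outer cheek with 6 mm of it visible, so the pin is home. Now the button: turn back to tool x = −machine x, then tilt.

```bash
python3 -m creep '[{"x":0.06,"y":-0.08,"z":-0.1,"wx":0,"wy":0,"wz":-0.028,"claw":0},{"x":0.14,"y":-0.17,"z":-0.2,"wx":0,"wy":0,"wz":-0.057,"claw":0},{"x":0.23,"y":-0.27,"z":-0.27,"wx":0,"wy":0,"wz":-0.086,"claw":0},{"x":0.32,"y":-0.38,"z":-0.27,"wx":0,"wy":0,"wz":-0.115,"claw":0},{"x":0.41,"y":-0.48,"z":-0.27,"wx":0,"wy":0,"wz":-0.144,"claw":0},{"x":0.5,"y":-0.58,"z":-0.27,"wx":0,"wy":0,"wz":-0.173,"claw":0},{"x":0.58,"y":-0.65,"z":-0.27,"wx":0,"wy":0,"wz":-0.202,"claw":0},{"x":0.6,"y":-0.675,"z":-0.27,"wx":0,"wy":0,"wz":-0.231,"claw":0}]'
python3 - <<'E'
from h import *
from scipy.spatial.transform import Rotation as Ro
np.set_printoptions(precision=4,suppress=True)
s=robot.observe();R=np.array(s['eef_rot']);p=np.array(s['position']);print(s['q'])
yaw=np.radians(14.2);ex=np.array([np.cos(yaw),np.sin(yaw),0]);ey=np.array([-ex[1],ex[0],0]);up=np.array([0,0,1.])
th=np.radians(31);n=-np.sin(th)*ex+np.cos(th)*up
Rt=np.c_[np.cross(ey,-n),ey,-n]; B=np.array([.5605,.130,.1475])
for d in (.07,.05): print(d,'shift',R.T@(B+d*n-p)/.3,'turn',Ro.from_matrix(R.T@Rt).as_rotvec()/2/np.pi)
E
```

```text
time_s: 16.73
position: [0.4186, 0.0823, 0.3607]
eef_rot: [[-0.991, -0.136, -0.003], [-0.136, 0.991, -0.0], [0.003, 0.0, -1.0]]
wrist_force: [-0.4, 0.6, -0.8]
width: -0.0001
grip_force: 0.0
[ 0.1667  0.0221  1.6154  0.0005  1.5072 -1.5411]
0.07 shift [-0.3724  0.0796  0.5096] turn [-0.0047 -0.0865 -0.0172]
0.05 shift [-0.4067  0.0834  0.5666] turn [-0.0047 -0.0865 -0.0172]
```

```bash
python3 -m creep '[{"x":0,"y":0.02,"z":0.05,"wx":-0.001,"wy":-0.025,"wz":-0.005,"claw":0},{"x":0,"y":0.03,"z":0.12,"wx":-0.003,"wy":-0.05,"wz":-0.01,"claw":0},{"x":-0.05,"y":0.04,"z":0.22,"wx":-0.004,"wy":-0.076,"wz":-0.015,"claw":0},{"x":-0.15,"y":0.06,"z":0.34,"wx":-0.0047,"wy":-0.0865,"wz":-0.0172,"claw":0},{"x":-0.27,"y":0.075,"z":0.44,"wx":-0.0047,"wy":-0.0865,"wz":-0.0172,"claw":0},{"x":-0.37,"y":0.08,"z":0.51,"wx":-0.0047,"wy":-0.0865,"wz":-0.0172,"claw":0},{"x":-0.372,"y":0.08,"z":0.51,"wx":-0.0047,"wy":-0.0865,"wz":-0.0172,"claw":0}]'
python3 - <<'E'
from h import *
np.set_printoptions(precision=4,suppress=True)
c=cam('wrist');s=robot.observe();R=np.array(s['eef_rot']);p=np.array(s['position'])
cv2.imwrite('pics/w7.png',c['frame'])
m=cv2.inRange(cv2.cvtColor(c['frame'],cv2.COLOR_BGR2HSV),(50,120,60),(80,255,255)); n,l,st,ce=cv2.connectedComponentsWithStats(m)
for i in range(1,n):
    if st[i,4]>40: print(st[i],ce[i],dep(c,ce[i]),'tool',R.T@(dep(c,ce[i])-p))
print(s['q'])
E
```

```text
time_s: 17.6
position: [0.5276, 0.1195, 0.2052]
eef_rot: [[-0.835, -0.238, 0.497], [-0.204, 0.971, 0.121], [-0.511, -0.0, -0.859]]
wrist_force: [-1.5, 0.3, 0.2]
width: 0.0003
grip_force: 0.0
[ 289  222   71   72 3977] [323.8635 257.6558] [0.5583 0.1295 0.1459] tool [0.0033 0.0024 0.0687]
[397 259  17  16 213] [404.554  266.2864] [0.569  0.1836 0.1338] tool [-0.0105  0.0525  0.0909]
[ 0.185   0.0731  2.0812  0.0644  0.4502 -1.676 ]
```

View pics/w7.png

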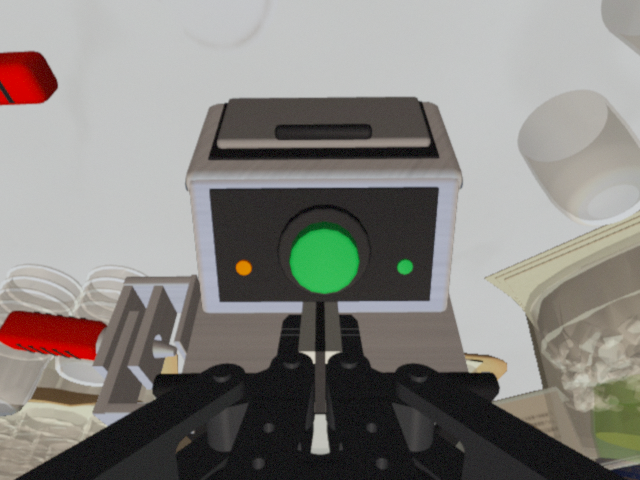

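Console view: button (324,258) straight ahead of the closed fingers, lid shut (black edge across rows 375–400), pin in at left. Next I approach along the axis.

```bash
python3 -m creep '[{"x":0.006,"y":0.006,"z":0.06,"wx":0,"wy":0,"wz":0,"claw":0},{"x":0.006,"y":0.006,"z":0.13,"wx":0,"wy":0,"wz":0,"claw":0},{"x":0.006,"y":0.006,"z":0.18,"wx":0,"wy":0,"wz":0,"claw":0},{"x":0.006,"y":0.006,"z":0.2,"wx":0,"wy":0,"wz":0,"claw":0},{"x":0.006,"y":0.006,"z":0.2,"wx":0,"wy":0,"wz":0,"claw":0}]'
```

```text
time_s: 18.27
position: [0.5567, 0.1279, 0.1568]
eef_rot: [[-0.831, -0.237, 0.503], [-0.203, 0.971, 0.122], [-0.517, -0.001, -0.856]]
wrist_force: [-0.0, 0.2, 0.4]
width: 0.0003
grip_force: 0.0
```

```bash
python3 -m creep '[{"x":0,"y":0,"z":0.02,"wx":0,"wy":0,"wz":0,"claw":0},{"x":0,"y":0,"z":0.035,"wx":0,"wy":0,"wz":0,"claw":0},{"x":0,"y":0,"z":0.05,"wx":0,"wy":0,"wz":0,"claw":0},{"x":0,"y":0,"z":0.06,"wx":0,"wy":0,"wz":0,"claw":0},{"x":0,"y":0,"z":0.068,"wx":0,"wy":0,"wz":0,"claw":0},{"x":0,"y":0,"z":0.068,"wx":0,"wy":0,"wz":0,"claw":0}]'
```

```text
time_s: 19.02
position: [0.567, 0.1304, 0.1399]
eef_rot: [[-0.831, -0.237, 0.503], [-0.203, 0.971, 0.122], [-0.518, -0.001, -0.855]]
wrist_force: [-6.5, -2.2, 8.6]
width: 0.0
grip_force: 5.4
```

```bash
python3 -m creep '[{"x":0,"y":0,"z":0.01,"wx":0,"wy":0,"wz":0,"claw":0},{"x":0,"y":0,"z":0.018,"wx":0,"wy":0,"wz":0,"claw":0},{"x":0,"y":0,"z":0.018,"wx":0,"wy":0,"wz":0,"claw":0}]'
```

```text
time_s: 19.4
position: [0.5679, 0.1307, 0.1386]
eef_rot: [[-0.83, -0.237, 0.505], [-0.203, 0.971, 0.123], [-0.52, -0.001, -0.854]]
wrist_force: [-31.2, -8.3, 39.5]
width: 0.0001
grip_force: 25.6
```

Bottomed out. Ease slightly and hold.

```bash
python3 -m creep '[{"x":0,"y":0,"z":-0.006,"wx":0,"wy":0,"wz":0,"claw":0},{"x":0,"y":0,"z":-0.006,"wx":0,"wy":0,"wz":0,"claw":0},{"x":0,"y":0,"z":-0.006,"wx":0,"wy":0,"wz":0,"claw":0},{"x":0,"y":0,"z":-0.006,"wx":0,"wy":0,"wz":0,"claw":0},{"x":0,"y":0,"z":-0.006,"wx":0,"wy":0,"wz":0,"claw":0},{"x":0,"y":0,"z":-0.006,"wx":0,"wy":0,"wz":0,"claw":0},{"x":0,"y":0,"z":-0.006,"wx":0,"wy":0,"wz":0,"claw":0},{"x":0,"y":0,"z":-0.006,"wx":0,"wy":0,"wz":0,"claw":0}]'
python3 -m creep '[{"x":0,"y":0,"z":0,"wx":0,"wy":0,"wz":0,"claw":0},{"x":0,"y":0,"z":0,"wx":0,"wy":0,"wz":0,"claw":0},{"x":0,"y":0,"z":0,"wx":0,"wy":0,"wz":0,"claw":0}]'
python3 -m creep '[{"x":0,"y":0,"z":-0.06,"wx":0,"wy":0,"wz":0,"claw":0},{"x":0,"y":0,"z":-0.15,"wx":0,"wy":0,"wz":0,"claw":0},{"x":0,"y":0,"z":-0.27,"wx":0,"wy":0,"wz":0,"claw":0},{"x":0,"y":0,"z":-0.4,"wx":0,"wy":0,"wz":0,"claw":0},{"x":0.1,"y":0,"z":-0.5,"wx":0,"wy":0,"wz":0,"claw":0},{"x":0.15,"y":0,"z":-0.6,"wx":0,"wy":0,"wz":0,"claw":0},{"x":0.15,"y":0,"z":-0.6,"wx":0,"wy":0,"wz":0,"claw":0}]'
python3 - <<'E'
from h import *
c=cam('wrist');t=cam('top')
m=cv2.inRange(cv2.cvtColor(c['frame'],cv2.COLOR_BGR2HSV),(50,120,60),(80,255,255)); n,l,st,ce=cv2.connectedComponentsWithStats(m)
for i in range(1,n):
    if st[i,4]>40: print(ce[i],dep(c,ce[i]))
cv2.imwrite('pics/end.png',np.hstack([cv2.resize(c['frame'],(400,300)),cv2.resize(t['frame'][150:345,210:470],(400,300),interpolation=cv2.INTER_CUBIC)]))
E
```

```text
time_s: 20.4
position: [0.5678, 0.1306, 0.1388]
eef_rot: [[-0.83, -0.237, 0.504], [-0.203, 0.971, 0.123], [-0.519, -0.001, -0.855]]
wrist_force: [-20.2, -5.3, 26.1]
width: 0.0001
grip_force: 16.6
time_s: 20.78
position: [0.5678, 0.1307, 0.1388]
eef_rot: [[-0.83, -0.237, 0.504], [-0.203, 0.971, 0.123], [-0.519, -0.001, -0.855]]
wrist_force: [-20.4, -5.9, 25.3]
width: 0.0003
grip_force: 16.6
time_s: 21.65
position: [0.4404, 0.0996, 0.2684]
eef_rot: [[-0.829, -0.237, 0.506], [-0.203, 0.972, 0.123], [-0.521, -0.001, -0.854]]
wrist_force: [0.3, 0.2, 0.5]
width: 0.0003
grip_force: 0.0
[321.22617681 265.51722158] [0.55847141 0.1294847  0.14679211]
[377.59259259 269.69444444] [0.56884195 0.18343511 0.13398676]
```

View pics/end.png

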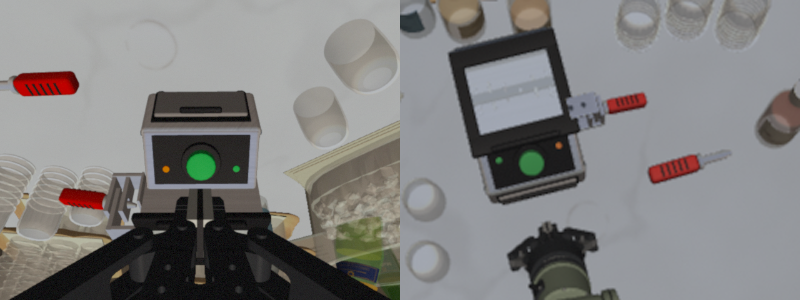

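Lid shut, pin home, button back up (z 0.147), and the glasses and bottle unmoved. Handing in.

```bash
python3 -c "
from plant import robot
print(robot.close_job())"
```

```text
the job is handed in; nothing more can be done
None
```

The job is handed in (no verdict came back): lid pressed shut, lock pin pushed home to its collar, then start button held fully down about 1.4 s and released, with the lid shut, the pin in and the glasses and bottle unmoved in the last picture.

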